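# Zero the scale, then lay two queen cages in its tray the same way round

## Task

Zero the bench scale on its empty tray: press its wide tare key with a fingertip, gently, for about half a second. Then lay the two wooden queen cages in the tray, lengthwise, one in each half, both flat on their backs with the wire screen up, the steel hanging tab at the back and the plain corked end towards the scale's display and keys; one of them lies screen down and has to be turned over. Set them down gently, do not press the key again once a cage is in the tray, and leave the tray square in the middle of the pan, and the phone, the jar and the acrylic holder where they are.

Things in the scene. Friction and masses are not known exactly. Their poses are not given: they have to be found in the camera images.
- scale: Fixed bench scale, 280 mm deep (its x) x 225 mm wide (y). Origin on the table; -x is its front, towards the robot. Front deck (x -150 to -55 mm) flat, 42 mm high, with display and keys. Behind it a raised housing (x -55 to 130 mm, 60 mm high) carries a steel pan, 170 x 200 mm, top at 66 mm, centred at x = 35 mm.
- tare_top (a point): Centre of the top of the tare key, the only wide oblong key, 26 (scale x) x 44 mm (y), standing 2 mm proud of the deck, at x -105, y -65 mm of the scale (its right), 44 mm above the table. Membrane key: it gives about 1.2 mm (3.6 N), then is solid. It registers above 3 N held for 0.3 s; more than 25 N breaks it.
- tray: Loose aluminium tray, 0.26 kg, on the pan, axes as the scale's. Outside 150 mm (x) x 190 mm (y), 10 mm high; origin at the centre of its underside, 66 mm above the table. Inner floor 3 mm above the origin, inside 144 x 184 mm. A rib along x in the middle, 3 mm wide, 4 mm high over the floor, parts it into a left (+y) and a right (-y) half, each 90 mm wide.
- cage_a: The cage that starts screen down (z down). Wooden block 76 (x) x 32 (y) x 20 mm (z), 45 g: wire screen over three round chambers on its +z face, plain back (-z), dull steel tab 16 mm wide, 2 mm thick, out 14 mm from the +x end, flush with the back. Origin in mid-block. It stands steadily on its -x end, origin 38 mm up.
- cage_b: The other cage, the same in every way, but it starts screen up (z axis up). Both start at odd headings; which of them is nearer the robot varies.
- phone: Smartphone lying flat, 150 x 72 x 8 mm, origin at the centre of its underside. To be left alone.
- jar: Amber glass jar with a white lid, 56 mm across and 75 mm high, origin at the centre of its foot. To be left alone.
- holder: Wooden block 75 x 120 x 22 mm with an upright clear acrylic plate, 92 mm high in all, origin at the centre of its underside. To be left alone.
- pan (a point): Centre of the top face of the scale's pan, 66 mm above the table: the tray's origin is at this point, to a few mm, at the start.
- cage_a_tab (a point): Middle of the free edge of cage_a's hanging tab, 52 mm from the block's centre along its +x.
- cage_b_tab (a point): Middle of the free edge of cage_b's hanging tab, 52 mm from the block's centre along its +x.
There are look-alikes about, which are no part of the job. Leave any purple look-alike of the cage_a alone.

How it is judged:
By the outcome, as a careful person would: the job done as asked, in the order asked, and still so for the second after the job is handed in, with the robot touching nothing.
It also fails if it takes over 72 s, if anything falls off the work surface, if the arm or the gripper's body presses on something with over 40 N, if the wrist force passes 120 N, or if a joint passes its speed limit or range.

## Robot

A 6-joint arm with a two-finger parallel gripper is mounted at the origin on the work surface. World frame = base frame: x ahead of the robot, y to its left, z up, the work surface at z = 0. Lengths are in m, angles in rad, forces in N, time in s.
With the tool pointing down it reaches from about 0.3 to 0.75 m from the base axis. Payload 8.5 kg.
Tool frame: the origin (TCP) lies on the centre line of the jaws, within the pads' length; the fingertips stand 8 mm ahead of it and the grasp point (between the pads) lies 11 mm behind it (ctrl.tip_reach is the distance from the TCP to the fingertips, in m); z points along the fingers, y is the line along which they close (so a half turn about z gives the same grasp; the last joint's range is limited). The gripper opens to 85 mm and grips with 20 to 120 N. Pads are 22 mm wide; open, the fingers measure 114 mm over their backs; the gripper's body (76 mm by 85 mm) begins 54 mm behind the grasp point. The pads swing forward as they close: fully open they stand 13 mm farther back than shut.
Start: joints at [1.009, 0.381, 1.297, -0, 1.464, -0.215], TCP at [0.187, 0.517, 0.219] pointing down, gripper open.
Joint ranges: [-3.11, 3.11], [-0.89, 2.33], [0.22, 2.48], [-1.42, 4.56], [0.17, 2.85], [-2.88, 2.88]. Speed limits (rad/s): [2.39, 2.39, 3.14, 3.14, 3.14, 3.14].

## Interface

Orientations are given as a unit quaternion [x, y, z, w].
In Python, from workcell import ctrl gives the robot as it stands.
- The arm moves only by the tool jog_arm, never from a script. Its argument "plan" is one flat list of numbers, 5 for each row, row after row: the shift along the tool's x, y, z in m, then the turn about the tool's z in rad, then the finger opening in m, from 0 to 0.0854. In form: [x, y, z, roll, fingers, x, y, z, roll, fingers, ...]. A call has 1 to 8 rows; each row is the pose to reach, as a shift and turn from the pose commanded when the call began, along the tool's axes at that moment; what a row does not reach only later rows make up. A row lasts 1/8 s, in which the tool goes at most 62.5 mm and 10.7 degrees, less where a joint would pass 70% of its speed; a pose out of reach is approached as far as the arm can. A call with a gripper value outside its range is refused whole. The fingers move at their own pace and stop on an object; the grip force is fixed at half the most. Time passes only in rows, so rows that repeat a pose let the fingers close. It gives the time, the measured TCP pose, the force, the opening and the grip force at its end, in the units of the state.
- ctrl.state(): the state, without advancing time (a new reading comes with each control period).
- ctrl.snapshot(name): name is "side" or "top"; returns a dict with "img" (480x640x3 uint8, red, green, blue), "fx", "fy", "cx", "cy" (pixels), "camera_from_world" (4x4, takes a point from world to camera coordinates). Camera axes: x right, y down, z forward; pixel columns grow to the right and rows downward; lengths in m; the calibration is good to about 2 mm. A picture is of the moment at which its call begins. There is no depth.
- ctrl.job_done(): hands the job in; it is judged then, once.
The state is a dict: "t": time; "joint_pos": joint angles; "dq": joint speeds; "effort": joint torques, N m; "eef_pos": TCP position; "eef_rot": TCP orientation; "wrist_force": force on the tool from outside, world axes, zero at the start; "torque": the same for the moment, N m; "finger_gap": finger opening in m; "grip_force": force on a finger pad.
Only numpy, scipy, OpenCV 4.12 (cv2) and the standard library are available. Lean on these libraries where they do the work, as an engineer would, in place of code of your own. Each camera call takes 0.05 s, during which the arm holds its last target. There are 200 camera calls.

## Working session

There is one attempt and no reset: what is moved stays moved. The work goes in short steps, Python scripts to look and compute and a tool call to move; the robot and the scene stay as the last step left them, time stands still between calls to the robot, and variables do not carry over. Pictures are saved under pics/ and viewed, at most 10 in all, crops included, and the job is handed in when it is done.

Besides the shell and the picture viewer there is one more tool, called as name(argument=value, ...), one argument or row to a line, values as JSON. jog_arm: Moves the arm, as the interface text tells. Its arguments: {"type":"object","properties":{"plan":{"type":"array"}},"required":["plan"]}

```bash
mkdir -p pics; ls; python3 - <<'E'
from workcell import ctrl
import cv2,pickle
print(ctrl.state())
for n in("side","top"):
    s=ctrl.snapshot(n); pickle.dump(s,open(n+"0.pkl","wb")); cv2.imwrite(f"pics/{n}0.png",s["img"][:,:,::-1])
    print(n,s["fx"],s["fy"],s["cx"],s["cy"],s["camera_from_world"].round(3).tolist() if hasattr(s["camera_from_world"],"round") else s["camera_from_world"])
E
```

```text
pics
{'t': 0.0, 'joint_pos': array([ 1.00865134e+00,  3.81173270e-01,  1.29825330e+00,  1.61651198e-05,
        1.46360814e+00, -2.15286929e-01]), 'dq': array([ 0.00064744, -0.00027437,  0.00014939, -0.00028365,  0.00076777,
       -0.00133842]), 'effort': array([-4.73230357e-04, -4.48455369e+01, -2.31268877e+01, -1.44166115e-04,
        4.77610491e-03,  1.52305313e-05]), 'eef_pos': array([0.18679091, 0.51697842, 0.21832652]), 'eef_rot': array([ 1.72561757e-01,  9.84998437e-01, -6.64188734e-04, -2.80704976e-04]), 'wrist_force': array([-1.02736502,  0.42347311,  0.20473255]), 'torque': array([ 0.02727045, -0.04616422,  0.00637848]), 'grip_force': 0.0, 'finger_gap': 0.08563412342627874}
side 522.5478100137857 522.5478100137857 316.9901700518628 245.64182334839106 [[0.974, -0.228, -0.006, -0.528], [-0.117, -0.477, -0.871, 0.131], [0.196, 0.849, -0.491, 1.24], [0.0, 0.0, 0.0, 1.0]]
top 434.377770446293 434.377770446293 318.3624209275064 244.2013803423176 [[0.023, -0.999, 0.026, -0.029], [-0.995, -0.025, -0.097, 0.54], [0.098, -0.024, -0.995, 1.137], [0.0, 0.0, 0.0, 1.0]]
```

View pics/top0.png

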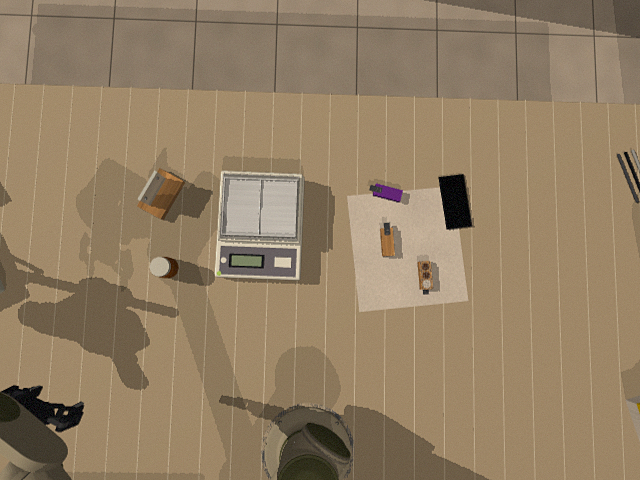

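View pics/side0.png

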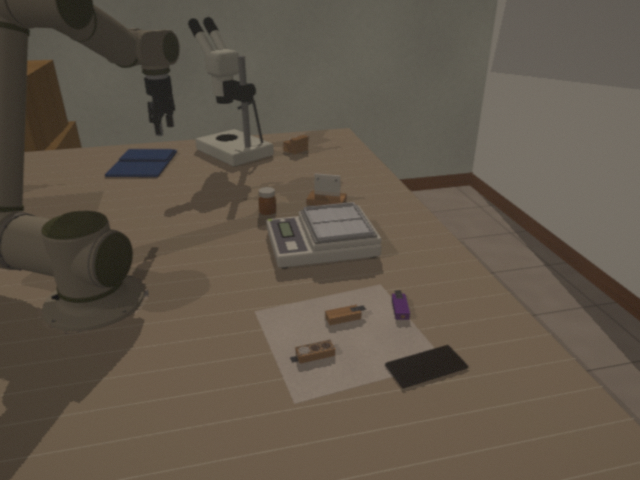

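The top view shows the scale (260,225) with its tare key at (283,263), the phone (455,201), jar (163,268) and holder (160,192). There are three cage candidates:
- **(387,240), wood:** tab away from the robot and a plain top, so it is lying screen down. This fits cage_a.
- **(425,276), wood:** chambers visible and tab towards the robot, so it fits cage_b.
- **(387,193), purple:** the look-alike, to be left alone.

I'll confirm these in one enlarged crop.

```bash
python3 - <<'E'
import cv2,pickle,numpy as np
T=pickle.load(open("top0.pkl","rb"));S=pickle.load(open("side0.pkl","rb"))
def c(s,x,y,w,h,W,H): return cv2.resize(s["img"][y:y+h,x:x+w,::-1],(W,H),interpolation=cv2.INTER_CUBIC)
a=c(T,365,215,80,60+20,400,400); a=cv2.resize(a,(300,300))
A=c(T,360,210,90,90,400,300*4//3)[:400]
B=c(S,280,280,100,90,400,360)
m=np.zeros((600,800,3),np.uint8)
m[:300,:400]=c(T,360,180,160,120,400,300); m[:300,400:]=c(S,280,280,140,105,400,300)
m[300:,:400]=c(T,210,165,160,120,400,300); m[300:,400:]=c(S,260,190,140,105,400,300)
cv2.imwrite("pics/crop.png",m)
E
```

```text
(no output)
```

View pics/crop.png

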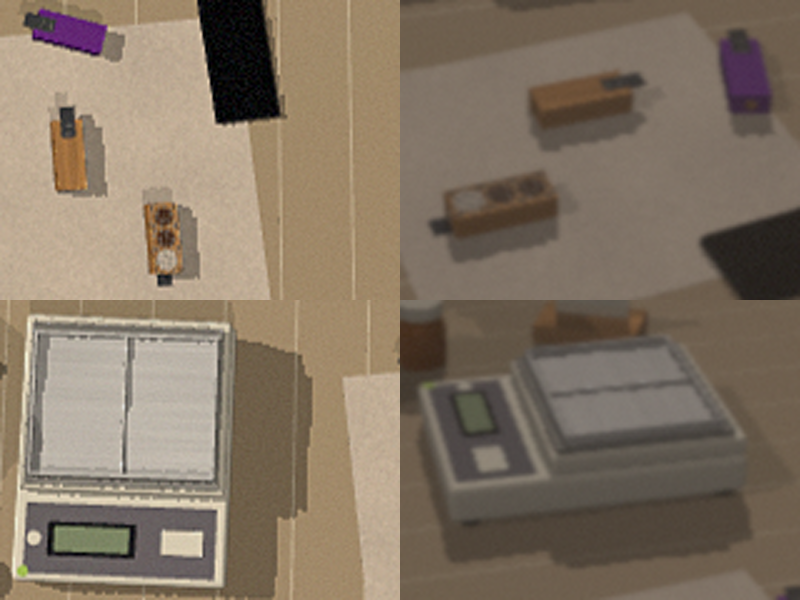

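The crop confirms it: the plain-backed wooden block, tab away from the robot, is cage_a. The wooden block with open chambers, tab towards the robot, is cage_b. The purple one is the look-alike. Next I fit poses from both views.

```bash
cat > h.py <<'E'
import cv2,numpy as np
from scipy.optimize import minimize,least_squares
def proj(s,P):
    M=np.asarray(s["camera_from_world"]); p=np.atleast_2d(P)@M[:3,:3].T+M[:3,3]
    return np.c_[s["fx"]*p[:,0]/p[:,2]+s["cx"],s["fy"]*p[:,1]/p[:,2]+s["cy"]]
def tri(views,pix):
    f=lambda P:np.concatenate([proj(s,P)[0]-p for s,p in zip(views,pix)])
    r=least_squares(f,[.5,0,.03]); return r.x,np.abs(r.fun).max()
def ground(s,p,z):
    M=np.asarray(s["camera_from_world"]);R=M[:3,:3]; c=-R.T@M[:3,3]
    d=R.T@np.array([(p[0]-s["cx"])/s["fx"],(p[1]-s["cy"])/s["fy"],1]); return c+d*(z-c[2])/d[2]
def mask(s,roi,f):
    x,y,w,h=roi; m=np.zeros((480,640),np.uint8)
    hsv=cv2.cvtColor(s["img"],cv2.COLOR_RGB2HSV)
    m[y:y+h,x:x+w]=f(hsv)[y:y+h,x:x+w]
    n,l,st,_=cv2.connectedComponentsWithStats(m); return (l==1+np.argmax(st[1:,4])).astype(np.uint8)
def hull(m):
    o=np.zeros_like(m); c=cv2.convexHull(cv2.findNonZero(m)); return cv2.fillConvexPoly(o,c,1)
def sil(s,P,k=8):
    h=cv2.convexHull(proj(s,P).astype(np.float32))[:,0]; o=np.zeros((480*2,640*2),np.uint8)
    cv2.fillConvexPoly(o,np.round((h+.5)*2*16-8).astype(np.int32),255,cv2.LINE_AA,4)
    return cv2.resize(o,(640,480),interpolation=cv2.INTER_AREA)/255.
def box(x,y,z,yaw,L):
    g=np.array([[a,b,c] for a in(-.5,.5) for b in(-.5,.5) for c in(-.5,.5)])*L
    R=np.array([[np.cos(yaw),-np.sin(yaw),0],[np.sin(yaw),np.cos(yaw),0],[0,0,1]]); return g@R.T+[x,y,z]
def fit(views,masks,p0,L):
    f=lambda p:sum(np.abs(sil(s,box(*p,L))-m).sum() for s,m in zip(views,masks))
    p=np.array(p0,float)
    for st in(1,.4):
        r=minimize(f,p,method="Nelder-Mead",options=dict(initial_simplex=np.r_[[p],p+np.diag([.006,.006,.006,.12])*st],maxiter=400)); p=r.x
    return p,r.fun,[m.sum() for m in masks]
E
cat > m0.py <<'E'
import pickle; from h import *
V=[pickle.load(open(n+"0.pkl","rb")) for n in("top","side")]
br=lambda h:((h[...,0]<18)&(h[...,1]>125)).astype(np.uint8)
L=np.array([.076,.032,.020])
for n,r in(("a",[(372,222,30,42),(322,298,34,30)]),("b",[(412,254,30,42),(292,338,46,26)])):
    m=[hull(mask(s,q,br)) for s,q in zip(V,r)]
    bb=[cv2.boundingRect(x) for x in m]; c=[np.argwhere(x).mean(0)[::-1] for x in m]
    X,e=tri(V,c); print(n,bb,"tri",X.round(4),e.round(1))
    print(fit(V,m,[*X[:2],.01,.1],L))
print("tabA",ground(V[0],(360+67/2.5,180+107/2.5),.019),"tabB",ground(V[0],(360+165/2.5,180+284/2.5),.001))
k=[hull(mask(s,q,lambda h:((h[...,2]>t)&(h[...,1]<60)).astype(np.uint8))) for s,q,t in zip(V,[(272,255,22,16),(282,239,20,13)],(190,120))]
print("key",[cv2.boundingRect(x) for x in k],tri(V,[np.argwhere(x).mean(0)[::-1] for x in k]))
print("key hand",tri(V,[(282.8,262.2),(291.5,245.7)]))
# scale landmarks by hand from the crop: rib ends, tray floor corners
t=lambda u,v:(210+u/2.5-.3,165+v/2.5-.3); d=lambda u,v:(260+u/2.857-.3,190+v/2.857-.3)
print("rib",tri(V,[t(129,338),d(260,78)]),tri(V,[t(124,474),d(153,96)]))
for p in((44,335),(217,340),(37,472),(214,479)): print("floor corner",ground(V[0],t(*p),.069).round(4))
for p in((30,317),(234,320),(14,581),(222,586)): print("scale corner",ground(V[0],t(*p),.06 if p[1]<400 else .042).round(4))
E
python3 m0.py
```

```text
a [(380, 228, 15, 28), (335, 310, 7, 7)] tri [ 0.5482 -0.2017  0.0128] 2.1
(array([ 0.55455494, -0.20333001,  0.00985142,  0.09302656]), np.float64(590.2235294117647), [np.uint64(371), np.uint64(33)])
b [(418, 261, 14, 29), (299, 357, 1, 2)] tri [ 0.4459 -0.3059 -0.004 ] 8.0
(array([ 0.46588069, -0.30563952,  0.00635399, -0.07656063]), np.float64(790.6509803921568), [np.uint64(348), np.uint64(2)])
tabA [ 0.60457769 -0.20087015  0.019     ] tabB [ 0.41537108 -0.31288468  0.001     ]
key [(275, 257, 16, 11), (286, 241, 11, 9)] (array([0.48999223, 0.07752849, 0.04320668]), np.float64(0.11714094581424206))
key hand (array([0.49041782, 0.07668859, 0.04181451]), np.float64(0.44625731973934535))
rib (array([0.51576277, 0.10668477, 0.09293892]), np.float64(52.93682806531939)) (array([0.39739812, 0.11056468, 0.09708644]), np.float64(60.2917113578809))
floor corner [0.3918 0.2129 0.069 ]
floor corner [0.3906 0.0375 0.069 ]
floor corner [0.2555 0.214  0.069 ]
floor corner [0.252  0.0367 0.069 ]
scale corner [0.4095 0.2295 0.06  ]
scale corner [0.4111 0.0208 0.06  ]
scale corner [0.1425 0.2373 0.042 ]
scale corner [0.141  0.0261 0.042 ]
```

```bash
sed -i 's|165+v/2.5|165+(v-300)/2.5|; s|190+v/2.857|190+(v-300)/2.857|; s|d(260,78)|d(260,378)|; s|d(153,96)|d(153,396)|' m0.py
sed -i 's|br=lambda.*|br=lambda h:((h[...,0]<18)\&(h[...,1]>118)).astype(np.uint8)\nfor s,q in((V[1],(322,298,50,30)),(V[1],(292,338,46,26))):\n    x,y,w,h_=q;H=cv2.cvtColor(s["img"],cv2.COLOR_RGB2HSV)[y:y+h_,x:x+w]; print(np.percentile(H[...,1],[5,25,50,75,90]),np.percentile(H[...,0],[5,50,95]))|; s|zip(V,r)\]|zip(V,r)]\n    S_=V[1]; m[1]=hull(mask(S_,r[1],lambda h:((h[...,0]<22)\&(h[...,1]>105)).astype(np.uint8)))|' m0.py
sed -i 's|(322,298,34,30)\]|(322,298,43,30)]|' m0.py; python3 m0.py
```

```text
[ 48.  50.  53. 105. 122.] [13. 14. 16.]
[ 47.   51.   66.5  96.  112. ] [12. 14. 16.]
a [(380, 228, 15, 28), (326, 307, 34, 17)] tri [ 0.5534 -0.2034  0.0092] 0.4
(array([ 0.55417648, -0.20345578,  0.00849539,  0.09174256]), np.float64(190.61960784313726), [np.uint64(374), np.uint64(431)])
b [(418, 261, 14, 29), (299, 349, 35, 13)] tri [ 0.4684 -0.3089 -0.0006] 0.1
(array([ 0.46563273, -0.30666455,  0.00773142,  0.05508214]), np.float64(517.4039215686275), [np.uint64(350), np.uint64(278)])
tabA [ 0.60457769 -0.20087015  0.019     ] tabB [ 0.41537108 -0.31288468  0.001     ]
key [(275, 257, 16, 11), (286, 241, 11, 9)] (array([0.48999223, 0.07752849, 0.04320668]), np.float64(0.11714094581424206))
key hand (array([0.49041782, 0.07668859, 0.04181451]), np.float64(0.44625731973934535))
rib (array([0.68685437, 0.13953239, 0.07615574]), np.float64(5.1383042371286365)) (array([0.56117991, 0.13746358, 0.06918029]), np.float64(1.234509907061522))
floor corner [0.7018 0.2262 0.069 ]
floor corner [0.7017 0.0461 0.069 ]
floor corner [0.558  0.2272 0.069 ]
floor corner [0.5554 0.0452 0.069 ]
scale corner [0.7228 0.2434 0.06  ]
scale corner [0.726  0.0291 0.06  ]
scale corner [0.4461 0.2512 0.042 ]
scale corner [0.446  0.0344 0.042 ]
```

```bash
cat > m1.py <<'E'
import pickle; from h import *
V=[pickle.load(open(n+"0.pkl","rb")) for n in("top","side")]
L=np.array([.076,.032,.020])
for n,r,p0 in(("a",[(372,222,30,42),(322,298,43,30)],[.554,-.203,.01,.07]),("b",[(412,254,30,42),(292,338,46,26)],[.466,-.307,.01,.1])):
    m=[hull(mask(s,q,lambda h:((h[...,0]<22)&(h[...,1]>t)).astype(np.uint8))) for s,q,t in zip(V,r,(118,82))]
    print(n,*fit(V,m,p0,L)); 
    print("  top only yaw",fit(V[:1],m[:1],p0,L)[0])
# scale: floor + key + body corners, one planar pose
top=V[0]; fl=[]
for s,q,t in((V[0],(220,172,82,72),150),(V[1],(300,195,80,50),110)):
    fl.append(hull(mask(s,q,lambda h:((h[...,2]>t)&(h[...,1]<25)).astype(np.uint8)))); print("floor bb",cv2.boundingRect(fl[-1]),cv2.minAreaRect(cv2.findNonZero(fl[-1])))
g=cv2.cvtColor(top["img"],cv2.COLOR_RGB2GRAY).astype(float)
for r in(185,195,205,215,225): # rib column per row
    w=g[r-3:r+4,250:274].mean(0); w=np.clip(np.median(w)-w,0,None); w[w<w.max()*.4]=0
    u=250+(w*np.arange(24)).sum()/w.sum(); print("rib",r,ground(top,(u,r),.073).round(4))
for r in(195,225,250,265): # body edges left/right
    d=np.diff(cv2.GaussianBlur(top["img"],(1,5),0)[r].astype(float)[:,2]); print("row",r,"L",212+np.argmax(d[212:230]),"R",290+np.argmin(d[290:312]))
E
python3 m1.py
```

```text
a [ 0.55452257 -0.20314421  0.00961953  0.09051683] 91.5529411764706 [np.uint64(374), np.uint64(532)]
  top only yaw [ 0.55469208 -0.20319608  0.01035032  0.09543838]
b [ 0.46584412 -0.30678214  0.00811119  0.04587036] 165.156862745098 [np.uint64(350), np.uint64(632)]
  top only yaw [ 0.46777342 -0.31779248 -0.03161851  0.05949632]
floor bb (229, 197, 26, 16) ((241.5, 204.5), (15.0, 25.0), 90.0)
floor bb (314, 220, 53, 17) ((339.8960876464844, 227.96041870117188), (13.831016540527344, 51.74193572998047), 84.2894058227539)
rib 185 [0.6867 0.1356 0.073 ]
rib 195 [0.6603 0.1368 0.073 ]
rib 205 [0.634  0.1365 0.073 ]
rib 215 [0.6078 0.1383 0.073 ]
rib 225 [0.5818 0.1382 0.073 ]
row 195 L 219 R 296
row 225 L 217 R 295
row 250 L 215 R 299
row 265 L 214 R 290
```

```bash
cat > go.py <<'E'
import sys,numpy as np
from workcell import ctrl
from scipy.spatial.transform import Rotation as R
def go(x,y,z,yaw=None):
    s=ctrl.state(); r=R.from_quat(s["eef_rot"]); M=r.as_matrix(); d=M.T@(np.array([x,y,z])-s["eef_pos"])
    a=np.arctan2(M[1,1],M[0,1]); w=0
    if yaw is not None: w=-((yaw-a+np.pi/2)%np.pi-np.pi/2)   # tool-z turn; half-turn symmetric
    print("t",round(s["t"],2),"pos",s["eef_pos"].round(4),"tool-y yaw",round(a,3),"j6",round(s["joint_pos"][5],2),"tilt",M[:2,2].round(4),"F",s["wrist_force"].round(1),"gap",round(s["finger_gap"],4))
    print("shift",d.round(4),"turn",round(w,3),"turn alt",round(w-np.sign(w)*np.pi,3))
if __name__=="__main__": go(*map(float,sys.argv[1:]))
E
python3 go.py .490 .0775 .065 1.546; python3 -c "
from workcell import ctrl
print(ctrl.tip_reach)"
```

```text
t 0.1 pos [0.1868 0.517  0.2184] tool-y yaw 1.224 j6 -0.22 tilt [-0.0007 -0.0011] F [-0.1 -0.3 -0.1] gap 0.0854
shift [-0.4346 -0.3101  0.1537] turn -0.322 turn alt 2.82
0.008
```

jog_arm(
  plan=[-0.4345,-0.31,0.04,-0.322,0,-0.4345,-0.31,0.04,-0.322,0,-0.4345,-0.31,0.04,-0.322,0,-0.4345,-0.31,0.04,-0.322,0,-0.4345,-0.31,0.04,-0.322,0,-0.4345,-0.31,0.04,-0.322,0,-0.4345,-0.31,0.04,-0.322,0,-0.4345,-0.31,0.04,-0.322,0],
)

```text
t: 1.1
eef_pos: [0.4681, 0.1093, 0.1817]
eef_rot: [0.013, 1.0, 0.0, -0.0]
wrist_force: [0.6, 0.4, -0.4]
finger_gap: -0.0001
grip_force: 0.0
```

```bash
python3 go.py .490 .0775 .058 1.546
```

```text
t 1.1 pos [0.4681 0.1093 0.1817] tool-y yaw 1.546 j6 -1.56 tilt [-0.0002  0.0001] F [ 0.6  0.4 -0.4] gap -0.0001
shift [-0.0227 -0.0312  0.1237] turn -0.0 turn alt 3.141
```

jog_arm(
  plan=[-0.0225,-0.031,0.05,0,0,-0.0225,-0.031,0.1,0,0,-0.0225,-0.031,0.12,0,0,-0.0225,-0.031,0.12,0,0],
)

```text
t: 1.6
eef_pos: [0.4882, 0.0796, 0.0607]
eef_rot: [0.013, 1.0, 0.0, -0.002]
wrist_force: [-0.3, 0.0, -0.2]
finger_gap: -0.0001
grip_force: 0.0
```

```bash
python3 go.py .490 .0775 .052 1.546; python3 -c "
from workcell import ctrl
import cv2
s=ctrl.snapshot('side')['img'][190:270,240:340,::-1]; t=ctrl.snapshot('top')['img'][225:305,230:330,::-1]
import numpy as np
cv2.imwrite('pics/press.png',cv2.resize(np.hstack([t,s]),(800,320),interpolation=2))"
```

```text
t 1.6 pos [0.4882 0.0796 0.0607] tool-y yaw 1.546 j6 -1.62 tilt [-0.0037  0.0003] F [-0.3  0.  -0.2] gap -0.0001
shift [-0.0019 -0.002   0.0087] turn -0.0 turn alt 3.141
```

View pics/press.png

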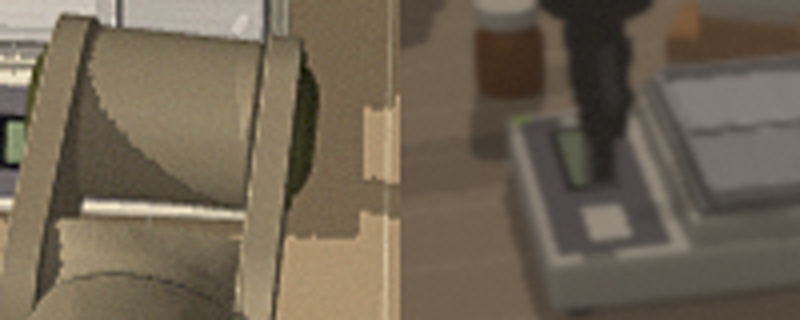

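The side crop shows the closed fingertip at about (600,183) and the key at about (605,222), so I check the projected tip position against these.

```bash
python3 -c "
import pickle; from h import *
s=pickle.load(open('side0.pkl','rb'))
for P in((.4882,.0796,.0527),(.490,.0775,.044),(.4882,.0796,.0657)): p=proj(s,np.array(P))[0]; print(P,400+(p[0]-240)*4,(p[1]-190)*4)
print(ground(s,(240+200/4,190+183/4),.0527))"
```

```text
(0.4882, 0.0796, 0.0527) 599.5846409627804 206.85441419654308
(0.49, 0.0775, 0.044) 603.2643480298407 219.5634552312
(0.4882, 0.0796, 0.0657) 598.9627759112764 189.51358926561386
[0.4945644  0.11215581 0.0527    ]
```

jog_arm(
  plan=[-0.001,-0.001,0.003,0,0,-0.001,-0.001,0.006,0,0,-0.001,-0.001,0.006,0,0],
)

```text
t: 2.08
eef_pos: [0.49, 0.0786, 0.056]
eef_rot: [0.012, 1.0, -0.0, 0.0]
wrist_force: [-0.2, -0.0, -0.3]
finger_gap: 0.0001
grip_force: 0.0
```

```bash
python3 go.py .490 .0775 .052 1.546;
```

```text
t 2.08 pos [0.49   0.0786 0.056 ] tool-y yaw 1.546 j6 -1.63 tilt [ 0.0001 -0.    ] F [-0.2 -0.  -0.3] gap 0.0001
shift [-0.     -0.0011  0.004 ] turn 0.0 turn alt -3.142
```

jog_arm(
  plan=[0,-0.001,0.002,0,0,0,-0.001,0.0035,0,0,0,-0.001,0.0035,0,0],
)

```text
t: 2.45
eef_pos: [0.49, 0.0776, 0.0523]
eef_rot: [0.012, 1.0, 0.0, -0.0]
wrist_force: [0.3, -0.3, -0.2]
finger_gap: -0.0005
grip_force: 0.0
```

jog_arm(
  plan=[0,0,0.0008,0,0,0,0,0.0008,0,0],
)

```text
t: 2.7
eef_pos: [0.49, 0.0776, 0.0516]
eef_rot: [0.012, 1.0, 0.0, -0.0]
wrist_force: [-0.7, 0.3, -0.1]
finger_gap: -0.0002
grip_force: 0.0
```

jog_arm(
  plan=[0,0,0.0005,0,0,0,0,0.0005,0,0],
)

```text
t: 2.95
eef_pos: [0.49, 0.0776, 0.0511]
eef_rot: [0.012, 1.0, 0.0, -0.0]
wrist_force: [-0.3, 0.3, -0.1]
finger_gap: -0.0
grip_force: 0.0
```

jog_arm(
  plan=[0,0,0.0005,0,0,0,0,0.0005,0,0],
)

```text
t: 3.2
eef_pos: [0.49, 0.0776, 0.0506]
eef_rot: [0.012, 1.0, 0.0, -0.0]
wrist_force: [-0.6, -0.5, -0.7]
finger_gap: -0.0001
grip_force: 0.0
```

jog_arm(
  plan=[0,0,0.0004,0,0,0,0,0.0004,0,0],
)

```text
t: 3.45
eef_pos: [0.49, 0.0776, 0.0502]
eef_rot: [0.012, 1.0, -0.0, -0.0]
wrist_force: [0.4, 0.4, 0.1]
finger_gap: -0.0002
grip_force: 0.0
```

jog_arm(
  plan=[0,0,0.0003,0,0,0,0,0.0003,0,0],
)

```text
t: 3.7
eef_pos: [0.49, 0.0776, 0.0499]
eef_rot: [0.012, 1.0, -0.0, -0.0]
wrist_force: [0.1, -0.6, 0.5]
finger_gap: 0.0002
grip_force: 0.0
```

```bash
python3 -c "
from workcell import ctrl
import cv2
s=ctrl.snapshot('side')['img'][200:260,260:340,::-1]
cv2.imwrite('pics/press2.png',cv2.resize(s,(800,600),interpolation=2))"
```

```text
(no output)
```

View pics/press2.png

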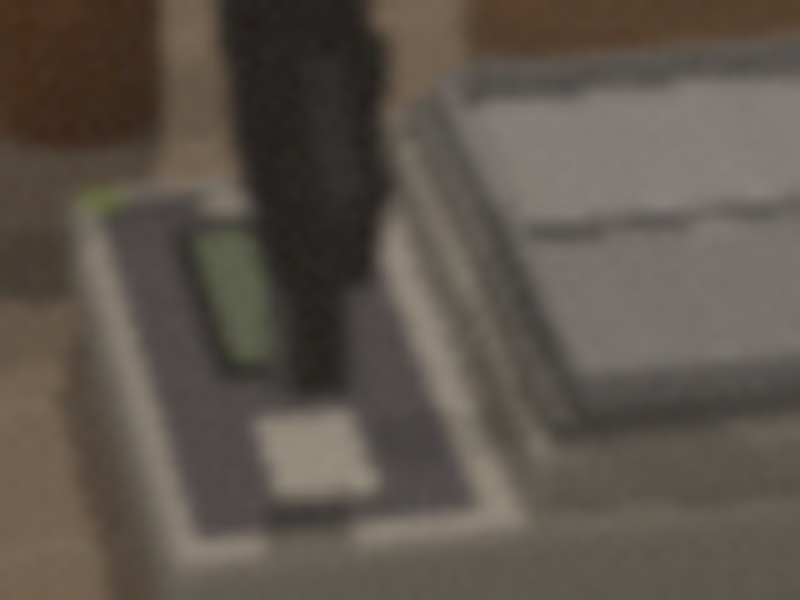

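The tip shows at pixel (292,239), about 6 px above the key centre at (291.7,245). It looks higher than the nominal 8 mm reach suggests, so I check that against the first pictures.

```bash
python3 -c "
import pickle; from h import *
from workcell import ctrl
s=pickle.load(open('side0.pkl','rb'));t=pickle.load(open('top0.pkl','rb'))
P=np.array((.1868,.517,.2184)); ty=np.array([.34,.94,0])
for dz in(-.008,0,.005,.02):
  for k in(-.043,.043): print(dz,k,proj(s,P+ty*k+[0,0,dz]).round(1),proj(t,P+ty*k+[0,0,dz]).round(1))
T=np.array([.49,.0776,.05])
for dz in(-.008,0,.012): print(proj(s,T+[0,0,dz]).round(1))
a=cv2.resize(s['img'][60:150,110:200,::-1],(400,400),interpolation=2); b=cv2.resize(t['img'][370:460,0:90,::-1],(400,400),interpolation=2)
cv2.imwrite('pics/tips.png',np.hstack([a,b]))"
```

```text
-0.008 -0.043 [[160.9 146.1]] [[ 87.5 400.8]]
-0.008 0.043 [[171.1 137.3]] [[ 50.4 386.2]]
0 -0.043 [[160.5 143.5]] [[ 85.6 401.8]]
0 0.043 [[170.8 134.8]] [[ 48.2 387. ]]
0.005 -0.043 [[160.3 141.9]] [[ 84.4 402.4]]
0.005 0.043 [[170.5 133.3]] [[ 46.8 387.6]]
0.02 -0.043 [[159.5 137. ]] [[ 80.7 404.3]]
0.02 0.043 [[169.9 128.6]] [[ 42.5 389.2]]
[[290.8 245.5]]
[[290.7 242.9]]
[[290.6 238.9]]
```

View pics/tips.png

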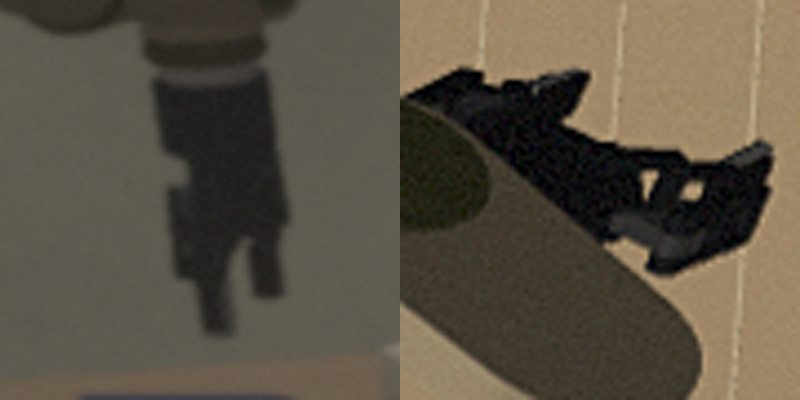

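The tips really do sit about 20 mm farther back than the text says, since both pictures agree and there is still no contact force. I go on down, guided by force.

jog_arm(
  plan=[0,0,0.0012,0,0,0,0,0.0024,0,0,0,0,0.0024,0,0],
)

```text
t: 4.12
eef_pos: [0.4899, 0.0776, 0.0474]
eef_rot: [0.012, 1.0, 0.0, -0.0]
wrist_force: [-0.0, -1.5, -0.4]
finger_gap: 0.0
grip_force: 0.0
```

jog_arm(
  plan=[0,0,0.0008,0,0,0,0,0.0016,0,0,0,0,0.0016,0,0],
)

```text
t: 4.5
eef_pos: [0.49, 0.0776, 0.0459]
eef_rot: [0.012, 1.0, 0.0, -0.0]
wrist_force: [0.3, -0.6, -0.8]
finger_gap: 0.0001
grip_force: 0.0
```

jog_arm(
  plan=[0,0,0.0008,0,0,0,0,0.0016,0,0,0,0,0.0016,0,0],
)

```text
t: 4.88
eef_pos: [0.49, 0.0776, 0.0443]
eef_rot: [0.012, 1.0, -0.0, -0.0]
wrist_force: [-0.2, 0.5, 0.0]
finger_gap: 0.0001
grip_force: 0.0
```

jog_arm(
  plan=[0,0,0.0008,0,0,0,0,0.0016,0,0,0,0,0.0016,0,0],
)

```text
t: 5.25
eef_pos: [0.49, 0.0776, 0.0427]
eef_rot: [0.012, 1.0, 0.0, -0.0]
wrist_force: [0.8, -0.1, -0.3]
finger_gap: -0.0004
grip_force: 0.0
```

jog_arm(
  plan=[0,0,0.0015,0,0,0,0,0.003,0,0,0,0,0.003,0,0],
)

```text
t: 5.62
eef_pos: [0.4899, 0.0776, 0.0396]
eef_rot: [0.012, 1.0, 0.0, -0.0]
wrist_force: [0.4, -0.7, -1.0]
finger_gap: 0.0001
grip_force: 0.0
```

jog_arm(
  plan=[0,0,0.001,0,0,0,0,0.002,0,0,0,0,0.002,0,0],
)

```text
t: 6.0
eef_pos: [0.49, 0.0776, 0.0377]
eef_rot: [0.012, 1.0, -0.0, -0.0]
wrist_force: [0.1, 0.0, 0.5]
finger_gap: 0.0002
grip_force: 0.0
```

jog_arm(
  plan=[0,0,0.0005,0,0,0,0,0.001,0,0,0,0,0.001,0,0],
)

```text
t: 6.38
eef_pos: [0.49, 0.0776, 0.0367]
eef_rot: [0.012, 1.0, -0.0, -0.0]
wrist_force: [-0.2, -0.2, 0.6]
finger_gap: -0.0001
grip_force: 0.0
```

jog_arm(
  plan=[0,0,0.0005,0,0,0,0,0.001,0,0,0,0,0.001,0,0],
)

```text
t: 6.75
eef_pos: [0.49, 0.0776, 0.0357]
eef_rot: [0.012, 1.0, -0.0, -0.0]
wrist_force: [-0.4, -0.6, 0.7]
finger_gap: -0.0001
grip_force: 0.0
```

jog_arm(
  plan=[0,0,0.0008,0,0,0,0,0.0008,0,0],
)

```text
t: 7.0
eef_pos: [0.49, 0.0776, 0.0349]
eef_rot: [0.012, 1.0, 0.0, -0.0]
wrist_force: [-0.1, -0.1, -0.5]
finger_gap: -0.0001
grip_force: 0.0
```

jog_arm(
  plan=[0,0,0.0008,0,0,0,0,0.0008,0,0],
)

```text
t: 7.25
eef_pos: [0.49, 0.0776, 0.0341]
eef_rot: [0.012, 1.0, -0.0, -0.0]
wrist_force: [-0.5, 0.6, 0.4]
finger_gap: 0.0001
grip_force: 0.0
```

jog_arm(
  plan=[0,0,0.0006,0,0,0,0,0.0006,0,0],
)

```text
t: 7.5
eef_pos: [0.49, 0.0776, 0.0335]
eef_rot: [0.012, 1.0, 0.0, -0.0]
wrist_force: [-0.6, -0.6, -0.4]
finger_gap: -0.0001
grip_force: 0.0
```

jog_arm(
  plan=[0,0,0.0006,0,0,0,0,0.0006,0,0],
)

```text
t: 7.75
eef_pos: [0.49, 0.0776, 0.0329]
eef_rot: [0.012, 1.0, -0.0, -0.0]
wrist_force: [-0.3, 0.6, -0.4]
finger_gap: 0.0002
grip_force: 0.0
```

jog_arm(
  plan=[0,0,0.0006,0,0,0,0,0.0006,0,0],
)

```text
t: 8.0
eef_pos: [0.49, 0.0776, 0.0323]
eef_rot: [0.012, 1.0, 0.0, -0.0]
wrist_force: [0.5, 0.5, 0.5]
finger_gap: -0.0001
grip_force: 0.0
```

jog_arm(
  plan=[0,0,0.0006,0,0,0,0,0.0006,0,0],
)

```text
t: 8.25
eef_pos: [0.49, 0.0776, 0.0317]
eef_rot: [0.012, 1.0, -0.0, 0.0]
wrist_force: [0.0, -0.0, 0.6]
finger_gap: 0.0
grip_force: 0.1
```

```bash
python3 -c "
import pickle,numpy as np; from workcell import ctrl
a=pickle.load(open('side0.pkl','rb'))['img'].astype(int).sum(2); b=ctrl.snapshot('side')['img'].astype(int).sum(2)
print((b-a)[234:256,284:300]); print(ctrl.state()['wrist_force'])"
```

```text
[[   8   -2  -33  -85 -128 -132 -126 -122  -84  -52  -58  -64  -66  -41
    -8    5]
 [   9   -4  -15  -44  -69  -77  -78  -72  -50  -22  -30  -25  -19  -12
    -5    3]
 [   2    1   -5    7    4  -27  -53  -48  -39  -39  -32  -11   -1   -2
     1    6]
 [   8    0    2    2   -7  -56  -77  -88  -90  -87  -62  -21    3    2
     4    9]
 [   4    1  -14  -18  -40  -65  -95 -113  -99 -101  -71  -36   -9    3
     8    5]
 [   3   -1  -12  -29  -60  -94 -108 -117 -112 -101  -73  -31  -11    7
     2   -1]
 [   0   -2  -17  -32  -63 -106 -127 -144 -146 -138 -102  -47   -4    8
    -2    0]
 [  10   -4  -27  -76 -122 -172 -189 -217 -215 -227 -174  -91  -28    6
     6   -5]
 [  10   -7  -48 -117 -177 -240 -257 -275 -271 -277 -235 -138  -53   -9
    -3  -11]
 [   7   -8  -48 -128 -200 -248 -276 -288 -293 -278 -242 -172  -86  -31
   -16  -23]
 [   6   -3  -37 -102 -178 -244 -270 -274 -270 -270 -241 -175 -104  -37
   -22  -16]
 [   6   -8  -36  -98 -164 -216 -243 -234 -234 -229 -194 -135  -69  -31
   -11  -14]
 [   5   -3  -34  -93 -148 -174 -179 -177 -175 -181 -149  -93  -39  -12
   -13   -6]
 [   4   -9  -35  -94 -126 -131 -134 -133 -140 -134 -112  -64  -21    3
     4    3]
 [   4    7  -28  -78 -104 -116 -117 -104 -109 -103  -97  -75  -21    8
    24   10]
 [   4    4  -11  -53  -87 -104  -89  -68  -61  -57  -53  -53  -20    3
    14   12]
 [   8    2  -18  -43  -57  -61  -55  -44  -52  -38  -45  -34  -11    9
    11    0]
 [   4   -3  -13  -45  -52  -46  -52  -50  -56  -56  -53  -30   -7    6
    14   13]
 [  -3  -21  -44  -64  -66  -67  -73  -72  -80  -83  -71  -24    7    5
    10   16]
 [ -42  -62  -78  -88 -100  -99  -91  -94  -98  -92  -83  -33    4    9
    11   13]
 [ -71  -91  -91  -99  -89  -89  -91  -77  -71  -64  -48  -18   -1    4
    13    7]
 [ -58  -66  -64  -50  -44  -43  -25  -24  -15  -17  -15    2    4    5
    10    7]]
[-0.68596751  0.6197297  -0.35543132]
```

jog_arm(
  plan=[0,0,0.0006,0,0,0,0,0.0006,0,0],
)

```text
t: 8.55
eef_pos: [0.49, 0.0776, 0.0312]
eef_rot: [0.012, 1.0, -0.0, 0.0]
wrist_force: [0.0, 0.0, 1.0]
finger_gap: -0.0
grip_force: 0.9
```

jog_arm(
  plan=[0,0,0.0006,0,0,0,0,0.0006,0,0],
)

```text
t: 8.8
eef_pos: [0.4901, 0.0776, 0.0307]
eef_rot: [0.012, 1.0, -0.0, 0.0]
wrist_force: [-1.2, 0.4, 4.1]
finger_gap: -0.0
grip_force: 1.7
```

jog_arm(
  plan=[0,0,0.0006,0,0,0,0,0.0006,0,0],
)

```text
t: 9.05
eef_pos: [0.4901, 0.0776, 0.0306]
eef_rot: [0.012, 1.0, -0.0, 0.0]
wrist_force: [-3.2, 0.1, 10.7]
finger_gap: 0.0
grip_force: 5.3
```

Contact comes at TCP z ≈ 0.0315, so the closed tips sit about 12.5 mm behind the TCP. The key is pressed at 4–11 N. I hold briefly, lift off, and go over cage_a's tab.

jog_arm(
  plan=[0,0,-0.0004,0,0,0,0,-0.06,0,0,0,0,-0.12,0,0,-0.13,-0.2735,-0.12,-0.095,0.04,-0.13,-0.2735,-0.12,-0.095,0.04,-0.13,-0.2735,-0.12,-0.095,0.04,-0.13,-0.2735,-0.12,-0.095,0.04,-0.13,-0.2735,-0.12,-0.095,0.04],
)

```text
t: 10.05
eef_pos: [0.6136, -0.2013, 0.1494]
eef_rot: [-0.035, 0.999, 0.0, -0.0]
wrist_force: [0.2, 0.4, 0.6]
finger_gap: 0.0397
grip_force: 0.0
```

jog_arm(
  plan=[0,0,0.04,0,0.04,0,0,0.06,0,0.04,0,0,0.06,0,0.04],
)

```text
t: 10.42
eef_pos: [0.6124, -0.1987, 0.0881]
eef_rot: [-0.035, 0.999, 0.001, -0.002]
wrist_force: [0.6, -0.2, 0.2]
finger_gap: 0.0399
grip_force: 0.0
```

```bash
python3 go.py .6134 -.1991 -.004 1.641
```

```text
t 10.43 pos [ 0.6124 -0.1987  0.0881] tool-y yaw 1.641 j6 -2.14 tilt [-0.0035  0.0019] F [ 0.6 -0.2  0.2] gap 0.0399
shift [-0.0013 -0.0006  0.0921] turn -0.0 turn alt 3.141
```

jog_arm(
  plan=[-0.001,0,0.05,0,0.035,-0.001,0,0.075,0,0.035,-0.001,0,0.084,0,0.035,-0.001,0,0.09,0,0.035,-0.001,0,0.09,0,0.035],
)

```text
t: 11.05
eef_pos: [0.6146, -0.1991, 0.0008]
eef_rot: [-0.035, 0.999, -0.0, 0.001]
wrist_force: [0.3, -0.1, 0.4]
finger_gap: 0.0351
grip_force: 0.0
```

jog_arm(
  plan=[0,0,0,0,0.012,0,0,0,0,0.012,0,0,0,0,0.012],
)

```text
t: 11.42
eef_pos: [0.6147, -0.1992, 0.0006]
eef_rot: [-0.035, 0.999, -0.0, 0.001]
wrist_force: [1.1, 0.9, 2.3]
finger_gap: 0.0122
grip_force: 11.0
```

```bash
python3 go.py .6134 -.1991 -.004 1.641
```

```text
t 11.43 pos [ 6.147e-01 -1.992e-01  6.000e-04] tool-y yaw 1.641 j6 -2.14 tilt [ 0.0015 -0.0007] F [1.1 0.9 2.3] gap 0.0122
shift [0.0013 0.0002 0.0046] turn -0.0 turn alt 3.142
```

```bash
python3 -c "
from workcell import ctrl
import cv2,numpy as np
t=ctrl.snapshot('side');s=t['img'][265:345,310:430,::-1]; t=ctrl.snapshot('top')['img'][180:270,340:430,::-1]
cv2.imwrite('pics/tab.png',np.hstack([cv2.resize(s,(480,320),interpolation=2),cv2.resize(t,(320,320),interpolation=2)])); print(ctrl.state()['finger_gap'],ctrl.state()['grip_force'])"
```

```text
0.012284687313327098 11.188351660966873
```

View pics/tab.png

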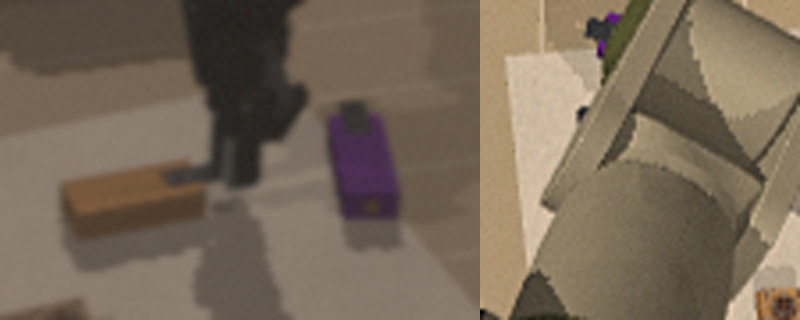

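The side crop shows the fingers around the end of cage_a's tab, at (215,175) in the crop, gripping lightly with the cage flat. I lift and see whether the cage swings down.

jog_arm(
  plan=[0,0,-0.01,0,0.012,0,0,-0.03,0,0.012,0,0,-0.055,0,0.012,0,0,-0.078,0,0.012,0,0,-0.078,0,0.012],
)

```text
t: 12.15
eef_pos: [0.6147, -0.1993, 0.0797]
eef_rot: [-0.035, 0.999, -0.001, 0.001]
wrist_force: [-0.3, 0.8, -0.6]
finger_gap: 0.0124
grip_force: 12.2
```

```bash
python3 -c "
from workcell import ctrl
import cv2,numpy as np
s=ctrl.snapshot('side')['img'];cv2.imwrite('pics/lift.png',cv2.resize(s[230:350,290:450,::-1],(800,600),interpolation=2))
st=ctrl.state();print(st['finger_gap'],st['grip_force'],st['eef_pos'],st['wrist_force'])"
```

```text
0.012448595007212578 12.030480355024338 [ 0.61408032 -0.19892444  0.07815024] [-0.12962307  0.31085897 -1.88172107]
```

View pics/lift.png

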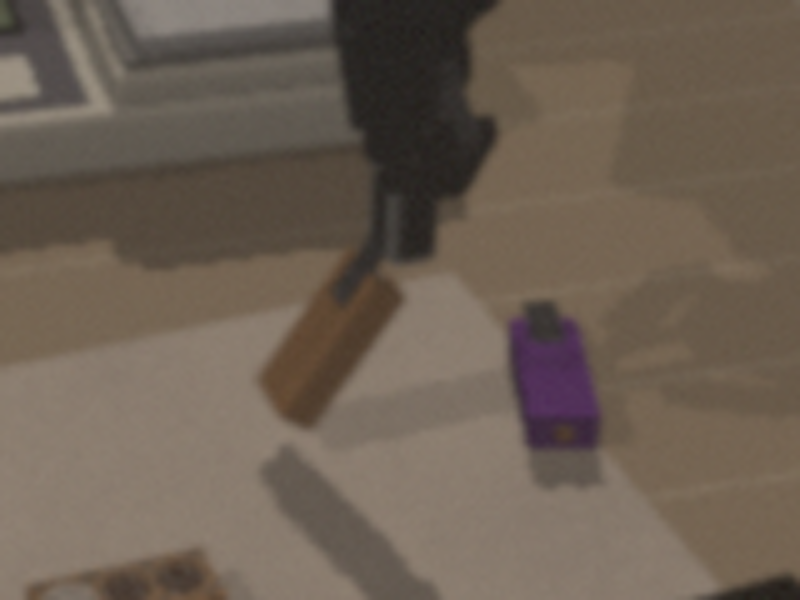

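The lift picture shows cage_a hanging from its tab at about 55°: tab at (350,280), free end at (300,420). A quick upward jerk with a slightly lighter grip should swing it the rest of the way. I'll measure its angle numerically from the wood mask.

```bash
cat > ang.py <<'E'
import sys; from h import *; from workcell import ctrl
def wood(s,cols,rows,t=82):
    m=mask(s,(cols[0],rows[0],cols[1]-cols[0],rows[1]-rows[0]),lambda h:((h[...,0]<22)&(h[...,1]>t)&(h[...,2]>30)).astype(np.uint8)); return m
def ang(c0=330,c1=385,r0=225,r1=325):
    s=ctrl.snapshot("side"); m=wood(s,(c0,c1),(r0,r1)); p=np.argwhere(m)[:,::-1].astype(np.float32)
    ax=cv2.fitLine(p,cv2.DIST_L2,0,.01,.01)[:2,0]; st=ctrl.state()
    print("n",len(p),"centroid",p.mean(0).round(1),"axis deg from horiz",np.degrees(np.arctan2(-ax[1],ax[0])).round(1),"bb",cv2.boundingRect(m))
    print("t",round(st["t"],2),st["eef_pos"].round(4),"gap",round(st["finger_gap"],4),"grip",round(st["grip_force"],1),"F",st["wrist_force"].round(1)); return s,m
if __name__=="__main__": ang(*map(int,sys.argv[1:]))
E
python3 ang.py
```

```text
n 471 centroid [353. 298.] axis deg from horiz 51.7 bb (339, 279, 30, 36)
t 12.25 [ 0.6137 -0.1987  0.0772] gap 0.0123 grip 12.2 F [ 0.8 -0.4 -0.7]
```

jog_arm(
  plan=[0,0,-0.06,0,0.0122,0,0,-0.06,0,0.0122,0,0,-0.06,0,0.0122],
)

```text
t: 12.62
eef_pos: [0.6136, -0.1987, 0.1365]
eef_rot: [-0.035, 0.999, 0.001, -0.001]
wrist_force: [0.0, 0.1, -0.7]
finger_gap: 0.0123
grip_force: 12.7
```

```bash
python3 ang.py
```

```text
n 538 centroid [355.1 276.5] axis deg from horiz 50.6 bb (341, 258, 31, 36)
t 12.68 [ 0.6135 -0.1986  0.136 ] gap 0.0122 grip 13.0 F [ 0.2 -0.3 -0.8]
```

jog_arm(
  plan=[0,0,0.03,0,0.0126,0,0,0.055,0,0.0126,0,0,0.055,0,0.0126,0,0,0.055,0,0.0126],
)

```text
t: 13.18
eef_pos: [0.6144, -0.1991, 0.0832]
eef_rot: [-0.035, 0.999, -0.0, 0.0]
wrist_force: [0.5, -0.5, -0.7]
finger_gap: 0.0128
grip_force: 10.9
```

```bash
python3 ang.py
```

```text
n 472 centroid [353.7 296.4] axis deg from horiz 53.4 bb (340, 278, 29, 36)
t 13.22 [ 0.6145 -0.1992  0.0837] gap 0.0125 grip 11.0 F [0.  0.4 0.3]
```

jog_arm(
  plan=[0,0,0,0,0.0132,0,0,0,0,0.0136,0,0,0,0,0.0138,0,0,0,0,0.0138],
)

```text
t: 13.72
eef_pos: [0.6142, -0.199, 0.083]
eef_rot: [-0.035, 0.999, -0.0, 0.0]
wrist_force: [0.7, -0.1, -0.1]
finger_gap: 0.0141
grip_force: 7.3
```

```bash
python3 ang.py
```

```text
n 457 centroid [355.5 296.9] axis deg from horiz 57.3 bb (343, 278, 27, 36)
t 13.78 [ 0.6142 -0.199   0.083 ] gap 0.0141 grip 7.3 F [-0.4 -0.  -0.5]
```

jog_arm(
  plan=[0,0,0,0,0.0142,0,0,0,0,0.0146,0,0,0,0,0.0146],
)

```text
t: 14.15
eef_pos: [0.6142, -0.199, 0.0829]
eef_rot: [-0.035, 0.999, 0.0, -0.0]
wrist_force: [-0.3, 0.7, -0.2]
finger_gap: 0.0147
grip_force: 4.8
```

```bash
python3 ang.py
```

```text
n 444 centroid [357.1 297.2] axis deg from horiz 61.1 bb (345, 278, 26, 37)
t 14.2 [ 0.6142 -0.199   0.083 ] gap 0.0144 grip 4.7 F [-0.2 -0.7 -0.5]
```

jog_arm(
  plan=[0,0,0,0,0.0149,0,0,0,0,0.0151,0,0,0,0,0.0151],
)

```text
t: 14.58
eef_pos: [0.6142, -0.199, 0.083]
eef_rot: [-0.035, 0.999, -0.0, 0.0]
wrist_force: [0.7, -0.1, -0.1]
finger_gap: 0.0153
grip_force: 3.2
```

```bash
python3 ang.py
```

```text
n 413 centroid [360.5 297.8] axis deg from horiz 70.6 bb (350, 278, 22, 37)
t 14.62 [ 0.6142 -0.199   0.083 ] gap 0.0149 grip 3.2 F [ 0.3  0.3 -0.2]
```

jog_arm(
  plan=[0,0,0,0,0.0154,0,0,0,0,0.0154],
)

```text
t: 14.88
eef_pos: [0.6142, -0.199, 0.0829]
eef_rot: [-0.035, 0.999, -0.0, 0.0]
wrist_force: [0.3, 0.4, -0.4]
finger_gap: 0.0151
grip_force: 2.1
```

```bash
python3 ang.py
```

```text
n 403 centroid [361.9 297.7] axis deg from horiz 73.5 bb (353, 278, 20, 37)
t 14.93 [ 0.6142 -0.199   0.083 ] gap 0.0151 grip 2.1 F [ 0.2 -0.8 -0.3]
```

jog_arm(
  plan=[0,0,0.006,0,0.0154,0,0,0.011,0,0.0154,0.006,0,0.013,0,0.0154,0.012,0,0.013,0,0.0154,0.018,0,0.0135,0,0.0154,0.023,0,0.0145,0,0.0154,0.023,0,0.0145,0,0.0154],
)

```text
t: 15.8
eef_pos: [0.5909, -0.2007, 0.0686]
eef_rot: [-0.035, 0.999, -0.0, -0.0]
wrist_force: [-0.6, -1.0, 3.1]
finger_gap: 0.0154
grip_force: 2.6
```

```bash
python3 ang.py
```

```text
n 328 centroid [356.7 304.4] axis deg from horiz 83.5 bb (350, 290, 14, 30)
t 15.85 [ 0.5912 -0.2007  0.0686] gap 0.0156 grip 2.6 F [-0.4 -0.6  3.5]
```

```bash
python3 - <<'E'
from ang import *
s,m=ang()
for th in (60,70,75,80,85,90,95,100):
    t=np.radians(th); c,sn=np.cos(t),np.sin(t)
    g=box(0,0,0,0,np.array([.076,.032,.020])); 
    ax=np.array([c,0.07*c,sn]); nb=np.array([-sn,-.07*sn,c]); y=np.array([-.07,1,0])
    G=g[:,:1]*ax+g[:,1:2]*y+g[:,2:]*nb
    f=lambda p:np.abs(sil(s,G+[p[0],-.2027,p[1]])-hull(m)).sum()
    r=minimize(f,[.587,.04],method="Nelder-Mead",options=dict(initial_simplex=[[.587,.04],[.595,.04],[.587,.05]]))
    print(th,r.x.round(4),round(r.fun),hull(m).sum(),"low z",round((G[:,2].min()+r.x[1]),4))
E
```

```text
n 328 centroid [356.7 304.3] axis deg from horiz 83.0 bb (350, 290, 14, 30)
t 15.9 [ 0.5914 -0.2007  0.0686] gap 0.015 grip 2.6 F [ 0.2 -0.1  3.6]
60 [0.5829 0.0265] 277 351 low z -0.0114
70 [0.5878 0.0357] 227 351 low z -0.0035
75 [0.585  0.0267] 199 351 low z -0.0126
80 [0.5855 0.0287] 179 351 low z -0.0105
85 [0.5864 0.0317] 161 351 low z -0.0071
90 [0.5856 0.0365] 142 351 low z -0.0015
95 [0.5856 0.0332] 146 351 low z -0.0055
100 [0.5847 0.0317] 179 351 low z -0.0075
```

Cage_a stands on its plain end (fit about 90°, centre z 0.037). I release it and re-grip the tab with the other edge of the pads, so it can be tipped onto its back.

jog_arm(
  plan=[0,0,0,0,0.026,0,0,0,0,0.026,0,0,-0.025,0,0.026,0.017,0,-0.025,0,0.026,0.017,0,-0.025,0,0.026,0.017,0,-0.005,0,0.026,0.017,0,0.001,0,0.026,0.017,0,0.001,0,0.026],
)

```text
t: 16.9
eef_pos: [0.5744, -0.2016, 0.067]
eef_rot: [-0.035, 0.999, 0.0, -0.0]
wrist_force: [0.2, -0.6, -0.3]
finger_gap: 0.0261
grip_force: 0.0
```

jog_arm(
  plan=[0,0,0,0,0.0148,0,0,0,0,0.0148,0,0,0,0,0.0148],
)

```text
t: 17.27
eef_pos: [0.5744, -0.2018, 0.0678]
eef_rot: [-0.035, 0.999, -0.0, 0.0]
wrist_force: [-0.3, -0.6, 0.5]
finger_gap: 0.0149
grip_force: 10.4
```

```bash
python3 ang.py
```

```text
n 314 centroid [355.4 304.7] axis deg from horiz 85.3 bb (349, 289, 13, 32)
t 17.32 [ 0.5744 -0.2018  0.0678] gap 0.015 grip 10.4 F [-0.2 -0.2  0.7]
```

jog_arm(
  plan=[0,0,0,0,0.0162,0.0148,0,0.0013,0,0.0162,0.029,0,0.005,0,0.0162,0.0425,0,0.0114,0,0.0162,0.0546,0,0.02,0,0.0162,0.065,0,0.0304,0,0.0162,0.0736,0,0.0425,0,0.0162,0.0736,0,0.0425,0,0.0162],
)

```text
t: 18.32
eef_pos: [0.5003, -0.2068, 0.0245]
eef_rot: [-0.035, 0.999, 0.001, -0.001]
wrist_force: [0.5, -0.7, 0.9]
finger_gap: 0.0165
grip_force: 0.0
```

```bash
python3 ang.py 300 385 260 345
```

```text
n 341 centroid [355.7 303.2] axis deg from horiz 85.8 bb (349, 284, 13, 37)
t 18.38 [ 0.501  -0.207   0.0251] gap 0.0161 grip 0.0 F [-0.2 -0.4 -0.7]
```

jog_arm(
  plan=[0,0,-0.05,0,0.026,0,0,-0.07,0,0.026,-0.04,0,-0.07,0,0.026,-0.0736,0,-0.07,0,0.026,-0.0736,0,-0.07,0,0.026,-0.0736,0,-0.05,0,0.026,-0.0736,0,-0.0425,0,0.026,-0.0736,0,-0.0425,0,0.026],
)

```text
t: 19.38
eef_pos: [0.5739, -0.2018, 0.0675]
eef_rot: [-0.035, 0.999, 0.0, -0.0]
wrist_force: [0.1, 0.2, 0.2]
finger_gap: 0.026
grip_force: 0.0
```

jog_arm(
  plan=[0,0,0,0,0.0153,0,0,0,0,0.0153,0,0,0,0,0.0153],
)

```text
t: 19.75
eef_pos: [0.5745, -0.202, 0.0681]
eef_rot: [-0.035, 0.999, -0.0, 0.0]
wrist_force: [-1.2, 1.0, 3.5]
finger_gap: 0.0156
grip_force: 6.1
```

```bash
python3 ang.py
```

```text
n 317 centroid [355.6 304.7] axis deg from horiz 85.2 bb (349, 289, 13, 31)
t 19.8 [ 0.5745 -0.202   0.0681] gap 0.0151 grip 6.1 F [-0.8 -0.5  4.4]
```

jog_arm(
  plan=[0.0075,0,0.0008,0,0.0156,0.0148,0,0.002,0,0.0156,0.029,0,0.0062,0,0.0156,0.0425,0,0.0128,0,0.0156,0.0425,0,0.0128,0,0.0156],
)

```text
t: 20.42
eef_pos: [0.5304, -0.205, 0.0551]
eef_rot: [-0.035, 0.999, -0.0, -0.001]
wrist_force: [-5.1, -0.5, 9.4]
finger_gap: 0.0156
grip_force: 10.7
```

```bash
python3 ang.py 310 385 260 335
```

```text
n 217 centroid [347.4 306.7] axis deg from horiz -53.6 bb (337, 292, 22, 28)
t 20.48 [ 0.5307 -0.205   0.0552] gap 0.0154 grip 10.4 F [-5.4 -0.  10.2]
```

jog_arm(
  plan=[0.006,0,0.001,0,0.0156,0.012,0,0.006,0,0.0156,0.0225,0,0.0165,0,0.0156,0.031,0,0.0285,0,0.0156,0.031,0,0.0285,0,0.0156],
)

```text
t: 21.1
eef_pos: [0.4997, -0.2065, 0.0251]
eef_rot: [-0.035, 0.999, 0.001, -0.001]
wrist_force: [0.6, -1.0, 1.1]
finger_gap: 0.0158
grip_force: 0.0
```

```bash
python3 ang.py 310 385 260 335
```

```text
n 335 centroid [339.  317.4] axis deg from horiz 13.3 bb (320, 307, 36, 19)
t 21.15 [ 0.5006 -0.2068  0.0257] gap 0.0154 grip 0.0 F [ 0.5  0.1 -0.4]
```

jog_arm(
  plan=[0,0,-0.05,0,0.06,0,0,-0.1,0,0.06,0,0.06,-0.11,0,0.06,0,0.12,-0.11,0,0.06,0,0.18,-0.11,0,0.06,0,0.2,-0.11,0,0.06,0,0.2,-0.11,0,0.06],
)

```text
t: 22.02
eef_pos: [0.4871, -0.0062, 0.1366]
eef_rot: [-0.036, 0.999, -0.0, 0.0]
wrist_force: [-0.6, -1.0, -0.5]
finger_gap: 0.06
grip_force: 0.0
```

```bash
python3 - <<'E'
import pickle; from h import *; from workcell import ctrl
V=[ctrl.snapshot("top"),ctrl.snapshot("side")]; pickle.dump(V,open("v1.pkl","wb"))
a=cv2.resize(V[0]["img"][210:310,370:470,::-1],(400,400),interpolation=2); b=cv2.resize(V[1]["img"][285:385,280:380,::-1],(400,400),interpolation=2)
cv2.imwrite("pics/after.png",np.hstack([a,b]))
E
```

```text
(no output)
```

View pics/after.png

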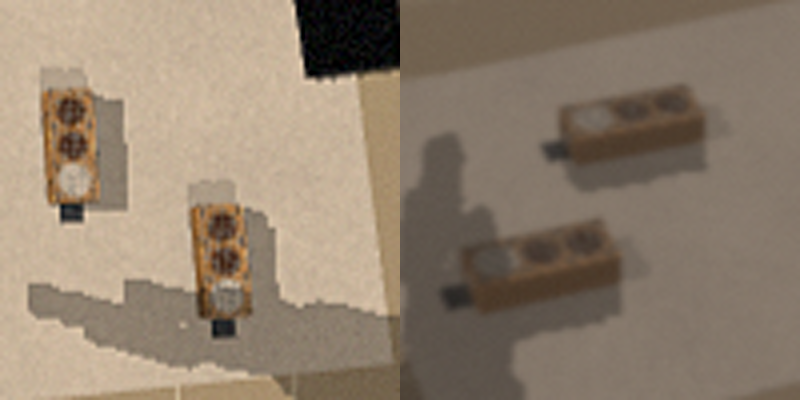

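Both cages now lie screen up with their tabs towards the robot: cage_a at top pixel (387,247), cage_b at (425,275). I fit both for grasping.

```bash
python3 - <<'E'
import pickle; from h import *
V=pickle.load(open("v1.pkl","rb")); L=np.array([.076,.032,.020])
q=lambda u,v:(370+u/4-.4,210+v/4-.4)
for n,(p0,p1,te) in dict(a=((67,89),(73,204.5),(72,220)),b=((216,205.5),(224.5,317),(224,336))).items():
    A,B,C=ground(V[0],q(*p0),.02),ground(V[0],q(*p1),.02),ground(V[0],q(*te),.001)
    c=(A+B)/2; print(n,"hand centre",c.round(4),"len",np.linalg.norm(A-B).round(4),"yaw",np.arctan2(*(A-B)[1::-1]).round(3),"yaw tab",np.arctan2(*(c-C)[1::-1]).round(3))
    r=[(int(q(0,0)[0]+p0[0]/4-10),int(q(0,p0[1])[1]-4),32,38)]
    x,y=proj(V[1],c)[0].astype(int); r.append((x-22,y-14,44,28))
    m=[]
    for s,rr,t in zip(V,r,(112,82)): m.append(hull(mask(s,rr,lambda h:((h[...,0]<22)&(h[...,1]>t)).astype(np.uint8))))
    print([cv2.boundingRect(k) for k in m],*fit(V,m,[c[0],c[1],.01,.06],L)[:2])
E
```

```text
a hand centre [ 0.5405 -0.202   0.02  ] len 0.0784 yaw 0.059 yaw tab 0.108
[(381, 232, 14, 29), (320, 308, 36, 17)] [ 0.54186879 -0.20444536  0.00815499  0.04885483] 153.2313725490196
b hand centre [ 0.4656 -0.3041  0.02  ] len 0.075 yaw 0.076 yaw tab 0.152
[(418, 261, 15, 29), (296, 341, 39, 18)] [ 0.46563592 -0.30755423  0.00892627  0.06838437] 205.33333333333331
```

```bash
python3 go.py .541 -.2035 -.008 1.626
```

```text
t 22.12 pos [ 0.4873 -0.0079  0.1364] tool-y yaw 1.641 j6 -1.9 tilt [ 0.0007 -0.0004] F [ 0.7 -0.5 -0.4] gap 0.0602
shift [-0.0397 -0.1988  0.1445] turn 0.015 turn alt -3.126
```

jog_arm(
  plan=[-0.01,-0.06,0,0.015,0.05,-0.02,-0.12,0,0.015,0.05,-0.035,-0.18,0.02,0.015,0.05,-0.0397,-0.199,0.07,0.015,0.05,-0.0397,-0.199,0.115,0.015,0.05,-0.0397,-0.199,0.115,0.015,0.05,-0.0397,-0.199,0.115,0.015,0.05],
)

```text
t: 23.0
eef_pos: [0.5412, -0.2041, 0.0228]
eef_rot: [-0.027, 1.0, -0.001, 0.001]
wrist_force: [-0.7, 0.3, 0.9]
finger_gap: 0.05
grip_force: 0.0
```

```bash
python3 go.py .541 -.2035 -.008 1.626
```

```text
t 23.0 pos [ 0.5412 -0.2041  0.0228] tool-y yaw 1.626 j6 -2.19 tilt [ 0.0021 -0.0014] F [-0.7  0.3  0.9] gap 0.05
shift [0.0003 0.0007 0.0308] turn -0.0 turn alt 3.141
```

jog_arm(
  plan=[0,0,0.015,0,0.046,0,0,0.027,0,0.046,0,0,0.03,0,0.046,0,0,0.03,0,0.046,0,0,0.03,0,0.0275,0,0,0.03,0,0.0275,0,0,0.03,0,0.0275,0,0,0.03,0,0.0275],
)

```text
t: 24.0
eef_pos: [0.5408, -0.2033, -0.0083]
eef_rot: [-0.028, 1.0, -0.0, 0.001]
wrist_force: [-0.1, 0.5, 6.3]
finger_gap: 0.0301
grip_force: 60.8
```

jog_arm(
  plan=[0,0,-0.03,0,0.0275,0,0,-0.09,0,0.0275,0,0,-0.14,0.15,0.0275,-0.026,0.095,-0.14,0.33,0.0275,-0.04,0.14,-0.14,0.51,0.0275,-0.052,0.19,-0.14,0.69,0.0275,-0.07,0.25,-0.14,0.87,0.0275,-0.085,0.31,-0.14,1.05,0.0275],
)

```text
t: 25.0
eef_pos: [0.6028, 0.084, 0.1309]
eef_rot: [0.466, 0.885, -0.0, -0.0]
wrist_force: [0.9, -0.0, -0.3]
finger_gap: 0.0307
grip_force: 60.2
```

```bash
python3 - <<'E'
from go import go
go(.6247,.1837,.127,-1.596)
E
```

```text
t 25.0 pos [0.6028 0.084  0.1309] tool-y yaw 0.601 j6 -0.66 tilt [-0.0003 -0.0001] F [ 0.9 -0.  -0.3] gap 0.0307
shift [0.0698 0.0744 0.0039] turn -0.944 turn alt 2.197
```

jog_arm(
  plan=[0.035,0.037,0,0.18,0.0275,0.07,0.0744,0,0.36,0.0275,0.07,0.0744,0,0.54,0.0275,0.07,0.0744,0,0.72,0.0275,0.07,0.0744,0,0.9,0.0275,0.07,0.0744,0,1.08,0.0275,0.07,0.0744,0,1.26,0.0275,0.07,0.0744,0,1.44,0.0275],
)

```text
t: 26.0
eef_pos: [0.6237, 0.182, 0.1307]
eef_rot: [0.934, 0.358, -0.0, -0.0]
wrist_force: [-0.2, 0.2, -0.4]
finger_gap: 0.0304
grip_force: 60.2
```

jog_arm(
  plan=[0,0,0,0.18,0.0275,0,0,0,0.36,0.0275,0,0,0,0.54,0.0275,0,0,0,0.72,0.0275,0,0,0,0.757,0.0275,0,0,0,0.757,0.0275],
)

```text
t: 26.75
eef_pos: [0.6238, 0.1821, 0.131]
eef_rot: [1.0, -0.008, -0.0, 0.0]
wrist_force: [0.4, -0.0, -0.6]
finger_gap: 0.0305
grip_force: 60.2
```

```bash
python3 - <<'E'
from go import go
from h import *; from workcell import ctrl
go(.6247,.1837,.0615,-1.596)
s=ctrl.snapshot("side"); st=ctrl.state()
cv2.imwrite("pics/hold.png",s["img"][:,:,::-1])
m=mask(s,(290,150,90,70),lambda h:((h[...,0]<22)&(h[...,1]>95)).astype(np.uint8)); print(cv2.boundingRect(m),m.sum(),proj(s,st["eef_pos"]+[0,0,.018]))
E
```

```text
t 26.75 pos [0.6238 0.1821 0.131 ] tool-y yaw -1.587 j6 1.69 tilt [-0.0004 -0.    ] F [ 0.4 -0.  -0.6] gap 0.0305
shift [ 0.0009 -0.0016  0.0695] turn 0.009 turn alt -3.133
(307, 187, 39, 18) 468 [[330.28845512 188.08648345]]
```

jog_arm(
  plan=[0.001,-0.0016,0.025,0.009,0.0275,0.001,-0.0016,0.048,0.009,0.0275,0.001,-0.0016,0.06,0.009,0.0275,0.001,-0.0016,0.064,0.009,0.0275,0.001,-0.0016,0.067,0.009,0.0275,0.001,-0.0016,0.068,0.009,0.0275],
)

```text
t: 27.55
eef_pos: [0.6252, 0.1837, 0.0637]
eef_rot: [1.0, -0.014, 0.0, -0.0]
wrist_force: [-0.1, -0.5, -0.8]
finger_gap: 0.0311
grip_force: 60.1
```

jog_arm(
  plan=[0,0,0.001,0,0.0275,0,0,0.001,0,0.0275],
)

```text
t: 27.8
eef_pos: [0.625, 0.1837, 0.0623]
eef_rot: [1.0, -0.014, 0.0, -0.0]
wrist_force: [0.5, 0.2, -1.1]
finger_gap: 0.0305
grip_force: 60.1
```

jog_arm(
  plan=[0,0,0.0007,0,0.0275,0,0,0.0007,0,0.0275],
)

```text
t: 28.05
eef_pos: [0.6249, 0.1837, 0.0615]
eef_rot: [1.0, -0.014, 0.0, 0.0]
wrist_force: [0.1, 0.1, -0.4]
finger_gap: 0.0304
grip_force: 60.1
```

jog_arm(
  plan=[0,0,0.0007,0,0.0275,0,0,0.0007,0,0.0275],
)

```text
t: 28.3
eef_pos: [0.625, 0.1837, 0.0608]
eef_rot: [1.0, -0.014, 0.0, -0.0]
wrist_force: [0.6, 0.8, -0.4]
finger_gap: 0.0306
grip_force: 60.2
```

jog_arm(
  plan=[0,0,0.0007,0,0.0275,0,0,0.0007,0,0.0275],
)

```text
t: 28.55
eef_pos: [0.625, 0.1837, 0.0608]
eef_rot: [1.0, -0.014, 0.0, -0.0]
wrist_force: [-1.6, -0.7, 3.6]
finger_gap: 0.0309
grip_force: 60.8
```

jog_arm(
  plan=[0,0,0.0006,0,0.0275,0,0,0.0006,0,0.0275],
)

```text
t: 28.8
eef_pos: [0.625, 0.1837, 0.0607]
eef_rot: [1.0, -0.014, 0.0, 0.0]
wrist_force: [-3.5, -0.4, 9.0]
finger_gap: 0.0307
grip_force: 61.3
```

Touchdown is at TCP z = 0.0608, as computed. I ease off, release, and go up and over to cage_b.

jog_arm(
  plan=[0,0,-0.001,0,0.0275,0,0,-0.001,0,0.036,0,0,-0.001,0,0.044,0,0,-0.001,0,0.044,0,0,-0.02,0,0.046,0,0,-0.06,0,0.046,0,0,-0.1,0,0.046,0,0,-0.1,0,0.046],
)

```text
t: 29.8
eef_pos: [0.6262, 0.1839, 0.1629]
eef_rot: [1.0, -0.014, 0.003, -0.0]
wrist_force: [-0.2, 0.3, -0.8]
finger_gap: 0.0461
grip_force: 0.0
```

```bash
python3 - <<'E'
from go import go
go(.4655,-.306,.06,-1.496)
E
```

```text
t 29.8 pos [0.6262 0.1839 0.1629] tool-y yaw -1.599 j6 1.7 tilt [0.0066 0.0007] F [-0.2  0.3 -0.8] gap 0.0461
shift [-0.1476  0.4943  0.1015] turn -0.103 turn alt 3.039
```

jog_arm(
  plan=[-0.148,0.494,0,-0.103,0.05,-0.148,0.494,0,-0.103,0.05,-0.148,0.494,0,-0.103,0.05,-0.148,0.494,0,-0.103,0.05,-0.148,0.494,0,-0.103,0.05,-0.148,0.494,0,-0.103,0.05,-0.148,0.494,0,-0.103,0.05,-0.148,0.494,0.0,-0.103,0.05],
)

```text
t: 30.8
eef_pos: [0.4668, -0.2927, 0.1586]
eef_rot: [0.999, 0.037, -0.0, -0.001]
wrist_force: [1.4, -0.4, 0.0]
finger_gap: 0.0502
grip_force: 0.0
```

jog_arm(
  plan=[0,0,0,0,0.05,0,0,0,0,0.05],
)

```text
t: 31.05
eef_pos: [0.4677, -0.2906, 0.1586]
eef_rot: [0.999, 0.037, -0.0, -0.001]
wrist_force: [0.6, 0.0, 0.5]
finger_gap: 0.0501
grip_force: 0.0
```

```bash
python3 - <<'E'
from go import go
go(.4655,-.306,-.008,-1.496)
E
```

```text
t 31.05 pos [ 0.4677 -0.2906  0.1586] tool-y yaw -1.496 j6 0.73 tilt [-0.001   0.0014] F [0.6 0.  0.5] gap 0.0501
shift [-0.0032  0.0155  0.1666] turn -0.0 turn alt 3.141
```

jog_arm(
  plan=[-0.0032,0.0155,0.04,0,0.05,-0.0032,0.0155,0.09,0,0.05,-0.0032,0.0155,0.125,0,0.05,-0.0032,0.0155,0.125,0,0.05,-0.0032,0.0155,0.145,0,0.046,-0.0032,0.0155,0.16,0,0.046,-0.0032,0.0155,0.1665,0,0.046,-0.0032,0.0155,0.1665,0,0.046],
)

```text
t: 32.05
eef_pos: [0.4662, -0.3067, -0.0068]
eef_rot: [0.999, 0.038, 0.0, 0.0]
wrist_force: [-0.4, -0.5, -0.3]
finger_gap: 0.0459
grip_force: 0.0
```

jog_arm(
  plan=[0,0,0,0,0.0275,0,0,0,0,0.0275,0,0,0,0,0.0275,0,0,0,0,0.0275],
)

```text
t: 32.55
eef_pos: [0.4664, -0.3071, -0.0061]
eef_rot: [0.999, 0.037, 0.001, 0.001]
wrist_force: [-0.7, 0.7, 6.8]
finger_gap: 0.0304
grip_force: 60.1
```

```bash
python3 - <<'E'
from go import go
go(.6223,.0907,.13,1.546)
E
```

```text
t 32.55 pos [ 0.4664 -0.3071 -0.0061] tool-y yaw -1.496 j6 0.7 tilt [ 0.0013 -0.0012] F [-0.7  0.7  6.8] gap 0.0304
shift [ 0.1854 -0.3848 -0.1363] turn 0.1 turn alt -3.042
```

jog_arm(
  plan=[0,0,-0.03,0,0.0275,0,0,-0.09,0,0.0275,0,0,-0.14,-0.15,0.0275,0.022,-0.045,-0.14,-0.33,0.0275,0.045,-0.095,-0.14,-0.51,0.0275,0.07,-0.145,-0.14,-0.69,0.0275,0.093,-0.195,-0.14,-0.87,0.0275,0.117,-0.245,-0.14,-1.05,0.0275],
)

```text
t: 33.55
eef_pos: [0.5647, -0.052, 0.1332]
eef_rot: [0.844, 0.536, 0.0, 0.0]
wrist_force: [0.6, -0.6, -0.7]
finger_gap: 0.0304
grip_force: 59.5
```

```bash
python3 - <<'E'
from go import go
go(.6223,.0907,.134,1.546)
E
```

```text
t 33.55 pos [ 0.5647 -0.052   0.1332] tool-y yaw -0.44 j6 0.14 tilt [ 0.0004 -0.0002] F [ 0.6 -0.6 -0.7] gap 0.0304
shift [ 0.1536 -0.0087 -0.0008] turn 1.155 turn alt -1.986
```

jog_arm(
  plan=[0.04,-0.002,0,-0.18,0.0275,0.09,-0.005,0,-0.36,0.0275,0.14,-0.0087,0,-0.54,0.0275,0.1536,-0.0087,0,-0.72,0.0275,0.1536,-0.0087,0,-0.9,0.0275,0.1536,-0.0087,0,-1.08,0.0275,0.1536,-0.0087,0,-1.26,0.0275,0.1536,-0.0087,0,-1.44,0.0275],
)

```text
t: 34.55
eef_pos: [0.6226, 0.0886, 0.133]
eef_rot: [0.282, 0.96, -0.0, -0.0]
wrist_force: [-0.0, -0.2, -0.1]
finger_gap: 0.0303
grip_force: 59.5
```

jog_arm(
  plan=[0,0,0,-0.18,0.0275,0,0,0,-0.36,0.0275,0,0,0,-0.53,0.0275,0,0,0,-0.546,0.0275,0,0,0,-0.546,0.0275],
)

```text
t: 35.17
eef_pos: [0.6227, 0.0886, 0.133]
eef_rot: [0.017, 1.0, -0.0, -0.0]
wrist_force: [0.5, -0.2, -0.4]
finger_gap: 0.0308
grip_force: 59.5
```

```bash
python3 - <<'E'
from go import go
go(.6223,.0907,.064,1.546)
E
```

```text
t 35.17 pos [0.6227 0.0886 0.133 ] tool-y yaw 1.537 j6 -1.58 tilt [-0.0001 -0.    ] F [ 0.5 -0.2 -0.4] gap 0.0308
shift [0.0004 0.0021 0.069 ] turn -0.009 turn alt 3.133
```

jog_arm(
  plan=[0,0.002,0.025,-0.009,0.0275,0,0.002,0.048,-0.009,0.0275,0,0.002,0.06,-0.009,0.0275,0,0.002,0.064,-0.009,0.0275,0,0.002,0.067,-0.009,0.0275,0,0.002,0.068,-0.009,0.0275,0,0.002,0.068,-0.009,0.0275],
)

```text
t: 36.05
eef_pos: [0.623, 0.0906, 0.0654]
eef_rot: [0.011, 1.0, 0.0, 0.0]
wrist_force: [0.5, 0.2, 0.6]
finger_gap: 0.0303
grip_force: 59.5
```

jog_arm(
  plan=[0,0,0.0007,0,0.0275,0,0,0.0007,0,0.0275],
)

```text
t: 36.3
eef_pos: [0.6228, 0.0906, 0.0643]
eef_rot: [0.011, 1.0, 0.0, 0.0]
wrist_force: [-0.1, -0.6, -0.6]
finger_gap: 0.0304
grip_force: 59.5
```

jog_arm(
  plan=[0,0,0.0007,0,0.0275,0,0,0.0007,0,0.0275],
)

```text
t: 36.55
eef_pos: [0.6227, 0.0907, 0.0635]
eef_rot: [0.011, 1.0, -0.0, -0.0]
wrist_force: [0.9, 0.5, -0.2]
finger_gap: 0.0305
grip_force: 59.5
```

jog_arm(
  plan=[0,0,0.0006,0,0.0275,0,0,0.0006,0,0.0275],
)

```text
t: 36.8
eef_pos: [0.6228, 0.0907, 0.063]
eef_rot: [0.011, 1.0, -0.0, 0.0]
wrist_force: [0.7, 0.5, -0.1]
finger_gap: 0.0302
grip_force: 59.6
```

jog_arm(
  plan=[0,0,0.0006,0,0.0275,0,0,0.0006,0,0.0275],
)

```text
t: 37.05
eef_pos: [0.6228, 0.0906, 0.0629]
eef_rot: [0.011, 1.0, -0.0, 0.0]
wrist_force: [-2.9, -0.4, 5.3]
finger_gap: 0.0307
grip_force: 60.2
```

Touchdown again. I ease off, release, go up and clear the view.

jog_arm(
  plan=[0,0,-0.0006,0,0.0275,0,0,-0.0006,0,0.036,0,0,-0.0006,0,0.044,0,0,-0.0006,0,0.044,0,0,-0.02,0,0.046,0,0,-0.06,0,0.046,0,0,-0.1,0,0.046,0,0,-0.13,0,0.046],
)

```text
t: 38.05
eef_pos: [0.623, 0.0906, 0.1942]
eef_rot: [0.011, 1.0, -0.0, 0.001]
wrist_force: [-0.5, -0.7, -0.3]
finger_gap: 0.0461
grip_force: 0.0
```

jog_arm(
  plan=[0.06,-0.06,0,0,0.046,0.1,-0.12,0,0,0.046,0.1,-0.18,0,0,0.046,0.1,-0.24,0,0,0.046,0.1,-0.3,0,0,0.046,0.1,-0.3,0,0,0.046],
)

```text
t: 38.8
eef_pos: [0.5158, -0.2102, 0.1921]
eef_rot: [0.013, 1.0, -0.0, -0.0]
wrist_force: [-0.3, 0.3, 0.6]
finger_gap: 0.046
grip_force: 0.0
```

```bash
python3 - <<'E'
import pickle; from h import *; from workcell import ctrl
V=[ctrl.snapshot("top"),ctrl.snapshot("side")]; pickle.dump(V,open("v2.pkl","wb"))
a=cv2.resize(V[0]["img"][160:290,205:315,::-1],(508,600),interpolation=2); b=cv2.resize(V[1]["img"][160:270,260:390,::-1],(290,245),interpolation=2)
m=np.zeros((600,798,3),np.uint8); m[:,:508]=a; m[:245,508:]=b
m[300:520,508:]=cv2.resize(V[0]["img"][:,:,::-1],(290,220))
cv2.imwrite("pics/final.png",m); print(ctrl.state()["t"],ctrl.state()["eef_pos"])
E
```

```text
38.9 [ 0.51608831 -0.20856174  0.19204846]
```

View pics/final.png

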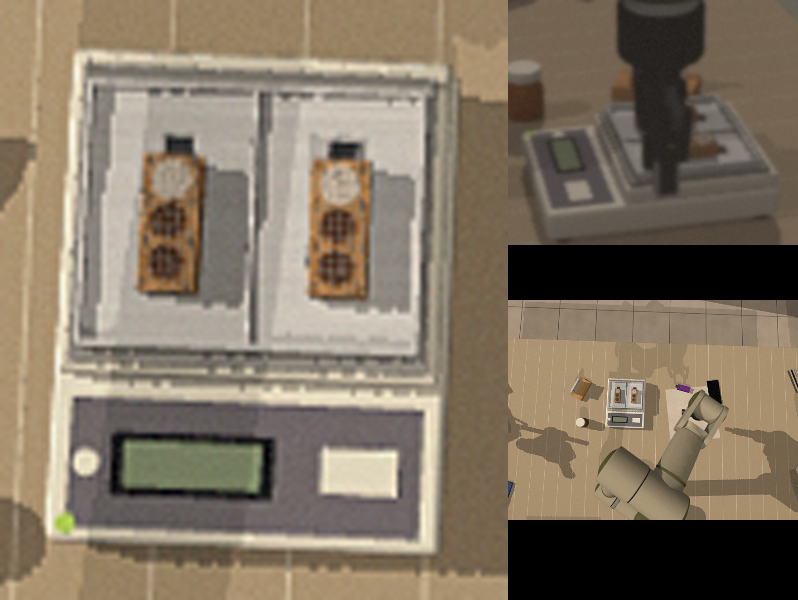

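In the last picture both cages lie lengthwise, screen up, one in each half at (170,220) and (338,228). Their tabs point to the back, the tray is square on the pan, and the other things have not moved. I hand it in.

```bash
python3 -c "
from workcell import ctrl
print(ctrl.job_done())"
```

```text
the job is handed in; nothing more can be done
None
```

I pressed the tare key on the empty tray, turned cage_a over, laid both cages screen up with their tabs to the back, one in each half, and handed the job in at about 39 s; no verdict came back, and I had no reading to confirm that the tare registered.

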